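Press the label holder home on the orange-lidded jar's tub

ROBOT

A 6-joint arm with a two-finger parallel gripper is mounted at the origin on the work surface. World frame = base frame: x ahead of the robot, y to its left, z up, the work surface at z = 0. Lengths are in mm, angles in rad, forces in N, time in s.
With the tool pointing down it reaches from about 275 to 750 mm from the base axis. Payload 10.2 kg.
Tool frame: the origin (TCP) lies where the fingers leave the gripper's body, on its centre line; the fingertips stand 73 mm ahead of it and the grasp point (between the pads) lies 54 mm ahead of it; z points along the fingers, y is the line along which they close (so a half turn about z gives the same grasp; the last joint's range is limited). The gripper opens to 85 mm and grips with 20 to 120 N. Pads are 22 mm wide; open, the fingers measure 114 mm over their backs; the gripper's body (76 mm by 85 mm) begins 54 mm behind the grasp point. The pads swing forward as they close: fully open they stand 13 mm farther back than shut.
Start: joints at [1.086, 0.313, 1.498, -0, 1.331, -0.223], TCP at [135.893, 507.114, 303.894] pointing down, gripper open.
Joint ranges: [-2.94, 2.94], [-0.97, 2.17], [0.19, 2.56], [-1.23, 4.37], [0.02, 3.11], [-2.88, 2.88]. Speed limits (rad/s): [2.39, 2.39, 3.01, 3.14, 3.14, 3.14].

INTERFACE

Orientations are given as a unit quaternion [w, x, y, z].
In Python, from rig import ctrl gives the robot as it stands.
- The arm moves only by the shell command python3 -m creep 'ROWS' [OPENING] [FORCE]. ROWS is JSON, a list that holds one entry, the list of rows, each a list of 6 numbers: the shift along the world's x, y, z in units of 25 mm (1.0 is 25 mm), then the turn, a rotation vector about the world's x, y, z in units of 5 degrees (1.0 is 5 degrees). In form: [[[x, y, z, ax, ay, az], ...]]. A call has 1 to 20 rows; each row is the pose to reach, as a shift and turn from the pose commanded when the call began; what a row does not reach only later rows make up. A row lasts 1/12 s, in which the tool goes at most 41.7 mm and 7.16 degrees, less where a joint would pass 70% of its speed; a pose out of reach is approached as far as the arm can. A call with a gripper value outside its range is refused whole. OPENING is the finger opening in mm, from 0 to 85.4, set as the call begins (- or left out, the last holds). The fingers move at their own pace and stop on an object; FORCE is the grip in N (left out, the last holds). Time passes only in rows, so rows that repeat a pose let the fingers close. It gives the time, the measured TCP pose, the force, the opening and the grip force at its end, in the units of the state.
- ctrl.sense(): the state, without advancing time (a new reading comes with each control period).
- ctrl.capture(name): name is "scene" or "side" or "wrist"; returns a dict with "image" (420x560x3 uint8, red, green, blue), "fx", "fy", "cx", "cy" (pixels), "R" (3x3) and "t" (3): a world point X has camera coordinates R X + t. Camera axes: x right, y down, z forward; pixel columns grow to the right and rows downward; lengths in mm; the calibration is good to about 2 mm. A picture is of the moment at which its call begins. There is no depth.
- ctrl.finish_job(): hands the job in; it is judged then, once.
The state is a dict: "time_s": time; "joints": joint angles; "dq": joint speeds; "tau": joint torques, N m; "eef_pos": TCP position; "ee_rot": TCP orientation; "force": force on the tool from outside, world axes, zero at the start; "wrist_torque": the same for the moment, N m; "grip_width": opening from 0.0 (shut) to 1.0 (fully open); "grip_force": force on a finger pad.
Only numpy, scipy, OpenCV 4.12 (cv2) and the standard library are available. Lean on these libraries where they do the work, as an engineer would, in place of code of your own. Each camera call takes 0.05 s, during which the arm holds its last target. There are 200 camera calls.

TASK

Take the blue label holder out of its wooden stand and push it down behind the white lip on the front of whichever tub holds the jar with the orange lid, until the sprung seat below it is pressed down to its stop and the top edge of the holder's plate is flush with the tub's rim. Finish while still gripping the holder and keeping it pressed fully home, because the spring lifts it again if you let go. Leave the jars, bowls and other things where they are.

Things in the scene. Friction and masses are not known exactly. Their poses are not given: they have to be found in the camera images.
- holder: blue label holder, about 50 g: upright plate 5 mm thick (x), 66 mm wide (y), 50 mm high, white label on both faces (alike, either may face out); on its top edge a central tab 12 mm thick (x), 24 mm wide (y), 45 mm high. Overall height 95 mm. Origin at the centre of its lower edge, z up. Starts upright in the stand, axes as the stand's
- stand: light wooden stand block fixed to the table, 60 (x) x 100 (y) x 30 mm high, with a slot 7 mm wide (x), 70 mm long (y), open at the top, its floor 8 mm above the table; origin at the centre of its underside
- green_tub: open-topped green plastic tub fixed to the table, outer 150 x 150 mm, 85 mm high, walls and floor 4 mm; origin at the centre of its underside. Its -x side (towards the robot) has a white label channel, open at the top, 8 mm wide in x between the tub's wall (outer face x = -75 mm, rim 85 mm high) and a lip (inner face x = -83 mm), 76 mm long in y, centred on y = 0
- grey_tub: open-topped grey plastic tub fixed to the table, outer 150 x 150 mm, 85 mm high, walls and floor 4 mm; origin at the centre of its underside. Its -x side (towards the robot) has a white label channel, open at the top, 8 mm wide in x between the tub's wall (outer face x = -75 mm, rim 85 mm high) and a lip (inner face x = -83 mm), 76 mm long in y, centred on y = 0
- green_lip (a point): middle of the upper edge of the white lip of the green tub's label channel (85 mm in front of the tub's centre, 65 mm above the table; axes as the tub's). From it a thin flare leans outwards (-x) at 45 degrees, to 73 mm height, and guides a plate in behind the lip. The lip is 4 mm thick; the end posts of the channel are as high as the lip
- grey_lip (a point): middle of the upper edge of the white lip of the grey tub's label channel (85 mm in front of the tub's centre, 65 mm above the table; axes as the tub's). From it a thin flare leans outwards (-x) at 45 degrees, to 73 mm height, and guides a plate in behind the lip. The lip is 4 mm thick; the end posts of the channel are as high as the lip
- green_home (a point): where the label holder's origin is when it is pressed fully home in the green tub's label channel: on the channel's mid-plane (79 mm in front of the tub's centre), 35 mm above the table; axes as the tub's
- grey_home (a point): where the label holder's origin is when it is pressed fully home in the grey tub's label channel: on the channel's mid-plane (79 mm in front of the tub's centre), 35 mm above the table; axes as the tub's
- green_seat (a joint): red sprung seat, 50 mm long, at the bottom of the green tub's label channel: 0 m = up (its top 45 mm above the table), grows as it is pressed down, 0.010 m = at its stop (top 35 mm above the table). The spring pushes back with 3 N at first and 8 N at the stop, and lifts the holder again if it is let go
- grey_seat (a joint): red sprung seat, 50 mm long, at the bottom of the grey tub's label channel: 0 m = up (its top 45 mm above the table), grows as it is pressed down, 0.010 m = at its stop (top 35 mm above the table). The spring pushes back with 3 N at first and 8 N at the stop, and lifts the holder again if it is let go
- orange_jar: amber glass jar with an ORANGE lid, 60 mm across, 92 mm high, standing loose in one of the tubs (which one varies); origin at the centre of its underside
- white_jar: amber glass jar with a WHITE lid, 60 mm across, 92 mm high, standing loose in the other tub; origin at the centre of its underside
- white_bowl: white ceramic bowl, 200 mm across, 45 mm high, bystander on the table; origin at the centre of its underside
- flat_bowl: white plastic bowl, 170 mm across, 35 mm high, bystander; origin at the centre of its underside
- scoop: spoon lying on the table, bystander
- cup: grey plastic cup, 72 mm across, 85 mm high, bystander; origin at the centre of its underside
- eraser: yellow eraser, 55 x 25 x 18 mm, bystander; origin at the centre of its underside

How it is judged (in metres and radians):
On the way, in this order (a step that is already met when the one before it is completed fails the run):
1. the label holder is lifted out of the stand (z of holder in the frame of stand above 0.045 m), for 0.1 s.
2. the holder is pressed home behind the lip of the tub with the orange-lidded jar (((horizontal distance between orange_jar and green_tub below 0.08 m and value of joint green_seat above 0.008 m and distance between holder and green_home below 0.009 m and angle between holder's own z axis and vertical below 0.12 rad and contact force between holder and green_tub above 2 N) or (horizontal distance between orange_jar and grey_tub below 0.08 m and value of joint grey_seat above 0.008 m and distance between holder and grey_home below 0.009 m and angle between holder's own z axis and vertical below 0.12 rad and contact force between holder and grey_tub above 2 N))), for 0.3 s.
At the end, for the whole second after the job is handed in: The holder stands upright (within 0.12 rad) in the label channel of the tub that holds the orange-lidded jar, within 9 mm of its home point, the seat pressed down at least 8 of its 10 mm with the holder bearing on the tub with over 2 N, the fingers holding it with over 2 N, at rest (((horizontal distance between orange_jar and green_tub below 0.08 m and value of joint green_seat above 0.008 m and distance between holder and green_home below 0.009 m and angle between holder's own z axis and vertical below 0.12 rad and contact force between holder and green_tub above 2 N) or (horizontal distance between orange_jar and grey_tub below 0.08 m and value of joint grey_seat above 0.008 m and distance between holder and grey_home below 0.009 m and angle between holder's own z axis and vertical below 0.12 rad and contact force between holder and grey_tub above 2 N)) and contact force between the fingers and holder above 2 N and linear speed of holder below 0.02 m/s); the arm keeps its last pose, push and grip.
It fails at once if a jar is shifted by more than 30 mm or tipped over (distance of any of orange_jar, white_jar from where it was at the start of the episode above 0.03 m or angle between any of orange_jar, white_jar's own z axis and vertical above 0.5 rad).
It fails at once if a bowl, the cup, the spoon or the eraser is shifted by more than 30 mm (distance of any of white_bowl, flat_bowl, cup, scoop, eraser from where it was at the start of the episode above 0.03 m).
It also fails if it takes over 42 s, if anything falls off the work surface, if the arm or the gripper's body presses on something with over 40 N, if the wrist force passes 120 N, or if a joint passes its speed limit or range.

## Working session

There is one attempt and no reset: what is moved stays moved. The work goes in short steps, Python scripts to look and compute and a shell command to move; the robot and the scene stay as the last step left them, time stands still between calls to the robot, and variables do not carry over. Pictures are saved under pics/ and viewed, at most 10 in all, crops included, and the job is handed in when it is done.

```bash
mkdir -p pics; ls
cat > h.py <<'E'
import numpy as np,cv2,pickle
from rig import ctrl
def cap(n,f):
    c=ctrl.capture(n);cv2.imwrite(f'pics/{f}.png',c['image'][:,:,::-1]);pickle.dump(c,open(f'pics/{f}.pkl','wb'));return c
def plane(c,u,v,z):
    R=np.array(c['R']);t=np.array(c['t'])
    d=R.T@np.array([(u-c['cx'])/c['fx'],(v-c['cy'])/c['fy'],1]);o=-R.T@t
    return o+d*(z-o[2])/d[2]
E
python3 - <<'E'
from h import *
a=[cap(n,n+'0') for n in('scene','side','wrist')]
for c in a: print(-np.array(c['R']).T@c['t'])
s=ctrl.sense();print(s)
cv2.imwrite('pics/m.png',cv2.hconcat([cv2.imread('pics/scene0.png'),cv2.imread('pics/side0.png')])[:, :])
E
```

```text
pics
[ 944.63617214  633.10037536 1120.87687778]
[  354.00133183 -1106.26965873   989.4995443 ]
[ 58.407031   528.43718909 373.32711992]
{'time_s': 0.15, 'joints': array([ 1.08562940e+00,  3.13331097e-01,  1.49822406e+00, -2.81539587e-06,
        1.33104046e+00, -2.23395162e-01]), 'dq': array([-0.00140461, -0.00027558, -0.00204899, -0.00092868, -0.00153959,
       -0.0002976 ]), 'tau': array([ 1.53753223e-03, -4.12374401e+01, -2.59794831e+01, -1.62968781e-04,
        3.28399496e-03, -1.53033818e-05]), 'eef_pos': array([135.81888842, 507.0042649 , 303.47608436]), 'ee_rot': array([-1.72689430e-04,  1.30512152e-01,  9.91446583e-01, -4.70811218e-04]), 'force': array([-0.16942852, -0.25388995, -0.10354913]), 'wrist_torque': array([-0.00304438,  0.00513692, -0.03116595]), 'grip_force': 0.0, 'grip_width': 0.999222369839448}
```

View pics/scene0.png

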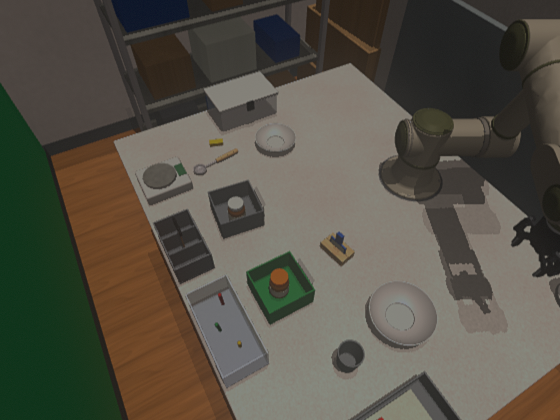

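View pics/side0.png

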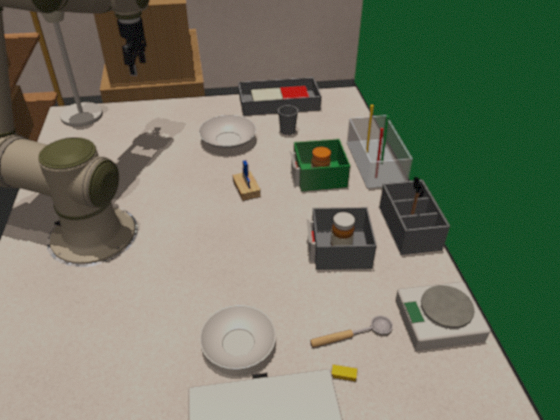

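The orange jar is in the green tub (scene ~280,287; side ~320,165). The holder is in its stand at scene (338,246) and side (246,180). I'll zoom in on both.

Run:
```python
from h import *
s=cv2.imread('pics/scene0.png');d=cv2.imread('pics/side0.png')
def z(i,x,y): return cv2.resize(i[y:y+75,x:x+100],None,fx=4,fy=4,interpolation=cv2.INTER_CUBIC)
m=cv2.vconcat([cv2.hconcat([z(s,290,215),z(d,200,140)]),cv2.hconcat([z(s,235,248),z(d,275,127)])])
cv2.imwrite('pics/z.png',cv2.convertScaleAbs(m,alpha=1.6))
```

```text
(no output)
```

View pics/z.png

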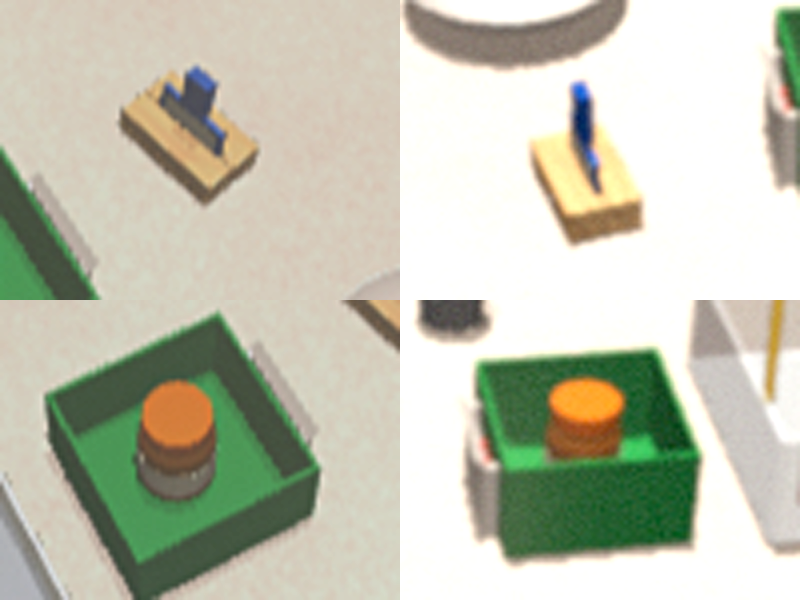

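Run:
```python
from h import *
S=pickle.load(open('pics/scene0.pkl','rb'));D=pickle.load(open('pics/side0.pkl','rb'))
def rect(n,c,o,P,z):
    p=np.array([plane(c,o[0]+x/4-.375,o[1]+y/4-.375,z)[:2] for x,y in P],np.float32)
    print(n,p.round(1).tolist(),'mean',p.mean(0),[round(float(np.hypot(*(p[i]-p[i-1]))),1) for i in range(4)],
     [round(float(np.degrees(np.arctan2(*(p[i]-p[i-1])[::-1])))%90,1) for i in range(4)])
rect('tub S',S,(235,248),[(48,97),(220,15),(318,168),(136,263)],85)
rect('tub D',D,(275,127),[(77,62),(257,50),(298,156),(105,170)],85)
rect('stand S',S,(290,215),[(122,108),(172,70),(257,150),(207,190)],30)
rect('stand D',D,(200,140),[(131,147),(200,132),(241,200),(170,215)],30)
print(plane(S,290+200/4,215+76/4,103),plane(D,200+181/4,140+87/4,103))
```

```text
tub S [[754.2000122070312, 108.69999694824219], [606.7999877929688, 109.5999984741211], [609.2999877929688, 255.1999969482422], [758.2000122070312, 254.1999969482422]] mean [682.1267  181.92427] [145.5, 147.3, 145.6, 148.9] [88.4, 89.7, 89.0, 89.6]
tub D [[605.4000244140625, 246.39999389648438], [750.9000244140625, 243.1999969482422], [747.5, 98.30000305175781], [601.5999755859375, 101.4000015258789]] mean [676.34973 172.32248] [145.1, 145.5, 145.0, 145.9] [88.5, 88.7, 88.7, 88.8]
stand S [[481.6000061035156, 98.5], [424.1000061035156, 87.0999984741211], [407.20001220703125, 185.89999389648438], [464.1000061035156, 196.6999969482422]] mean [444.28238 142.0462 ] [99.8, 58.6, 100.3, 57.9] [10.1, 11.2, 9.7, 10.8]
stand D [[401.20001220703125, 167.6999969482422], [455.70001220703125, 179.3000030517578], [477.20001220703125, 90.69999694824219], [423.1000061035156, 80.5]] mean [439.28314 129.55264] [89.9, 55.8, 91.2, 55.0] [14.2, 12.1, 13.6, 10.7]
[442.60268408 140.75158986 103.        ] [440.74508306 136.6362554  103.        ]
```

```bash
python3 -m creep '[[[6,-8,0,0,0,-6],[12.6,-16.3,0,0,0,-12.9],[12.6,-16.3,0,0,0,-12.9],[12.6,-16.3,0,0,0,-12.9],[12.6,-16.3,0,0,0,-12.9],[12.6,-16.3,0,0,0,-12.9],[12.6,-16.3,0,0,0,-12.9],[12.6,-16.3,0,0,0,-12.9],[12.6,-16.3,0,0,0,-12.9],[12.6,-16.3,0,0,0,-12.9],[12.6,-16.3,0,0,0,-12.9],[12.6,-16.3,0,0,0,-12.9],[12.6,-16.3,0,0,0,-12.9],[12.6,-16.3,0,0,0,-12.9],[12.6,-16.3,0,0,0,-12.9],[12.6,-16.3,0,0,0,-12.9],[12.6,-16.3,0,0,0,-12.9],[12.6,-16.3,0,0,0,-12.9]]]' 60
python3 -c "
from h import *
c=cap('wrist','w1');print(c['fx'],-np.array(c['R']).T@c['t'],np.array(c['R'])[2],ctrl.sense()['eef_pos'])"
```

```text
time_s: 1.65
eef_pos: [450.3, 100.6, 304.0]
ee_rot: [0.0, 0.639, 0.769, 0.0]
force: [-0.4, -1.4, 0.3]
grip_width: 0.703
grip_force: 0.0
351.0980890777671 [435.52837109 179.9877702  373.9585869 ] [ 0.05692674 -0.30653236 -0.95015644] [450.43323537 100.45116704 304.02766355]
```

View pics/w1.png

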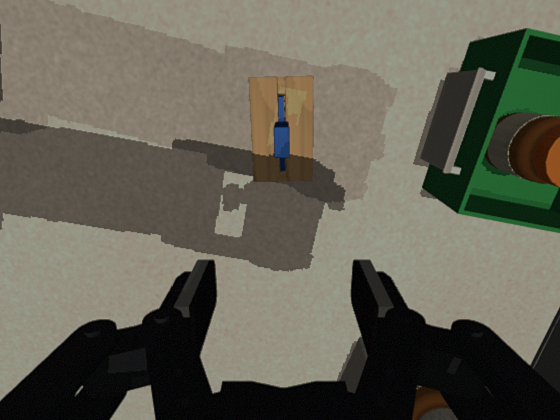

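Wrist view: the stand's top corners are at about (250,77), (313,76), (313,182) and (251,181). The tab's top face is around (282,127-155). The lip channel is at about (420-490, 68-170), and I see the green rim corners at (527,29) and (460,213).

Run:
```python
from h import *
c=pickle.load(open('pics/w1.pkl','rb'));im=c['image'][:,:,::-1].copy()
P=[(250,77),(313,76),(313,182),(251,181)]
p=np.array([plane(c,*q,30)[:2] for q in P]);print(p.round(1).tolist(),p.mean(0))
for a,b in((0,1),(1,2),(2,3),(3,0)):
    d=p[b]-p[a];print(np.hypot(*d),np.degrees(np.arctan2(d[1],d[0]))%90)
hsv=cv2.cvtColor(im,cv2.COLOR_BGR2HSV)
m=cv2.inRange(hsv,(105,120,50),(130,255,255))[60:200,240:330]
ys,xs=np.nonzero(m)
for v in range(85,175,4):
    x=xs[ys==v-60]+240
    if len(x):print(v,x.min(),x.max(),end='; ')
z1=cv2.resize(im[60:200,240:330],None,fx=4,fy=4,interpolation=2);z2=cv2.resize(im[20:220,400:535],None,fx=2.8,fy=2.8,interpolation=2)
cv2.imwrite('pics/z2.png',cv2.convertScaleAbs(cv2.hconcat([z1,z2[:560]]),alpha=1.4))
```

```text
[[403.4, 183.3], [460.3, 194.9], [481.6, 96.2], [419.8, 85.7]] [441.25719551 140.01846778]
58.112166197044466 11.48697873621761
100.92554225098523 12.140620018925034
62.69148187180682 9.687841300443125
99.00902573219145 9.520740987391335
97 278 282; 101 278 283; 105 279 283; 109 279 283; 113 279 283; 117 279 283; 121 279 284; 129 274 288; 133 274 288; 137 274 288; 141 274 288; 145 275 288; 149 275 288; 153 275 288; 157 275 287; 161 280 280;
```

View pics/z2.png

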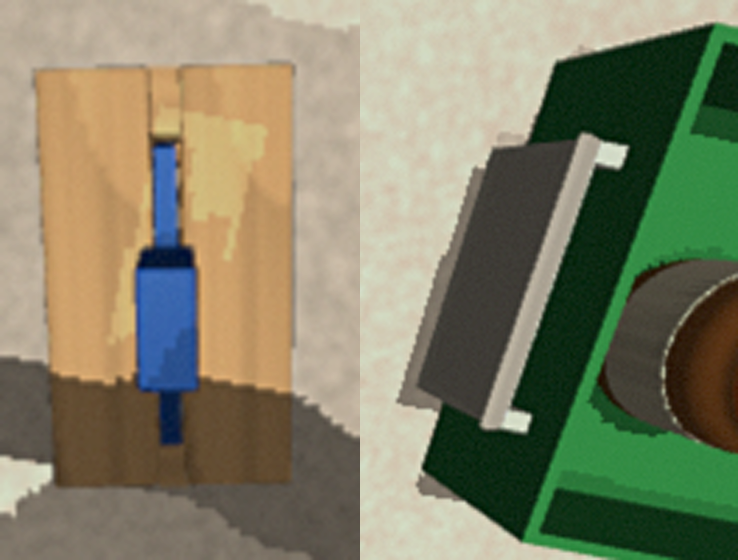

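Run:
```python
from h import *
c=pickle.load(open('pics/w1.pkl','rb'))
print('tab',plane(c,281.9,142,103), ctrl.sense()['eef_pos'])
f=lambda x,y:(400+(x-360)/2.8,20+y/2.8)
for n,a,b,z in(('rim',(714,25),(524,540),85),('flareout',(578,135),(482,424),73),('flarein',(600,141),(504,430),65)):
    A,B=plane(c,*f(*a),z)[:2],plane(c,*f(*b),z)[:2];d=A-B
    print(n,A,B,(A+B)/2,np.hypot(*d),np.degrees(np.arctan2(d[1],d[0]))-90)
```

```text
tab [441.6172085 140.6252576 103.       ] [450.43323537 100.45116704 304.02766355]
rim [605.66434703 254.09632454] [605.11871312 105.87113032] [605.39153007 179.98372743] 148.2261984943588 -0.21091137386120806
flareout [585.79999846 223.12627862] [586.23390863 137.16933214] [586.01695355 180.14780538] 85.9580416588053 0.2892263037456928
flarein [596.73963078 223.89698497] [597.83836497 135.44913969] [597.28899788 179.67306233] 88.4546694755336 0.7117142738760123
```

```bash
python3 -m creep '[[[-0.36,1.6,0,0,0,0],[-0.36,1.6,0,0,0,0],[-0.36,1.6,-1,0,0,0],[-0.36,1.6,-2,0,0,0],[-0.36,1.6,-3,0,0,0],[-0.36,1.6,-4,0,0,0],[-0.36,1.6,-5,0,0,0],[-0.36,1.6,-5.6,0,0,0],[-0.36,1.6,-6.2,0,0,0],[-0.36,1.6,-6.5,0,0,0],[-0.36,1.6,-6.72,0,0,0],[-0.36,1.6,-6.72,0,0,0],[-0.36,1.6,-6.72,0,0,0]]]' 50
python3 -c "
from h import *
c=cap('wrist','w2')"
```

```text
time_s: 2.78
eef_pos: [442.1, 139.8, 136.4]
ee_rot: [0.0, 0.639, 0.769, 0.0]
force: [-0.3, -1.1, 0.0]
grip_width: 0.587
grip_force: 0.0
```

View pics/w2.png

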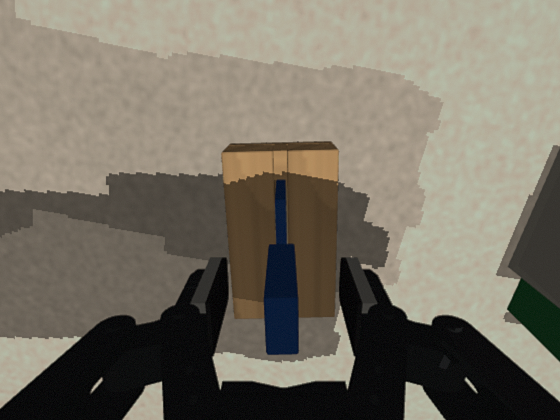

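The tab at (282,300) is centred between the fingers (227 and 340), so I'll close on it.

```bash
python3 -m creep '[[[0,0,0,0,0,0],[0,0,0,0,0,0],[0,0,0,0,0,0],[0,0,0,0,0,0],[0,0,0,0,0,0],[0,0,0,0,0,0],[0,0,0,0,0,0],[0,0,0,0,0,0]]]' 0 60
python3 -c "
from h import *
s=ctrl.sense();print(s['force'],s['wrist_torque'],s['grip_force'])
cap('wrist','w3')"
```

```text
time_s: 3.5
eef_pos: [441.9, 139.6, 136.3]
ee_rot: [0.0, 0.639, 0.769, 0.0]
force: [-2.3, -0.9, 5.7]
grip_width: 0.131
grip_force: 58.8
[-2.33807734 -0.93780452  5.72485302] [-0.07252493  0.39715092  0.14629946] 58.77484917640686
```

```bash
python3 -m creep '[[[0,0,0.3,0,0,0],[0,0,0.7,0,0,0],[0,0,1.2,0,0,0],[0,0,2,0,0,0],[0,0,3,0,0,0],[0,0,4,0,0,0],[0,0,4.4,0,0,0],[0,0,4.4,0,0,0],[0,0,4.4,0,0,0]]]'
python3 -c "
from h import *
cap('wrist','w4')"
```

```text
time_s: 4.3
eef_pos: [441.8, 139.6, 246.0]
ee_rot: [0.0, 0.639, 0.769, 0.0]
force: [-0.2, -0.2, -1.4]
grip_width: 0.132
grip_force: 58.4
```

View pics/w4.png

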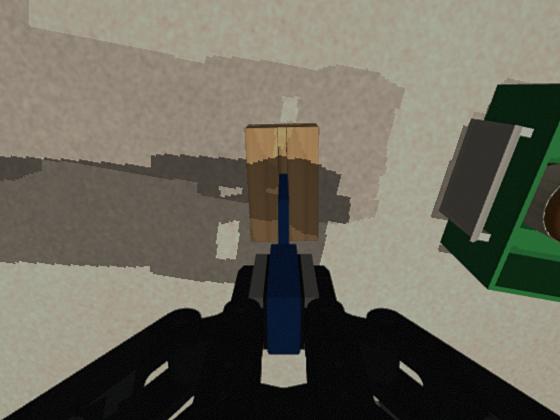

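The holder is held upright and centred at column 284. Next I'll carry it above the channel.

```bash
python3 -m creep '[[[1,0.3,0,0,0,-0.4],[2.2,0.7,0,0,0,-0.9],[3.4,1.0,0,0,0,-1.4],[4.6,1.3,0,0,0,-1.8],[5.6,1.5,0,0,0,-2.1],[6.1,1.6,0,0,0,-2.1],[6.3,1.62,0,0,0,-2.1],[6.3,1.62,0,0,0,-2.1],[6.3,1.62,0,0,0,-2.1],[6.3,1.62,0,0,0,-2.1]]]'
python3 - <<'E'
from h import *
a=cap('wrist','w5')
print(ctrl.sense()['ee_rot'])
s=cap('scene','s5');d=cap('side','d5')
w=cv2.resize(a['image'][:,100:480,::-1],None,fx=1.35,fy=1.35,interpolation=2)[:560]
z=lambda i,x,y:cv2.resize(i[y:y+93,x:x+95,::-1],None,fx=3,fy=3,interpolation=2)
r=cv2.vconcat([z(s['image'],245,190),z(d['image'],255,90)])
r=cv2.resize(r,(285,w.shape[0]));cv2.imwrite('pics/z5.png',cv2.convertScaleAbs(cv2.hconcat([w,r]),alpha=1.4));print(w.shape)
E
```

```text
time_s: 5.18
eef_pos: [598.6, 180.0, 245.7]
ee_rot: [-0.0, 0.707, 0.707, -0.0]
force: [-1.0, 0.4, -1.0]
grip_width: 0.134
grip_force: 58.7
[-1.31084075e-04  7.07077607e-01  7.07135926e-01 -1.47284329e-04]
(560, 513, 3)
```

View pics/z5.png

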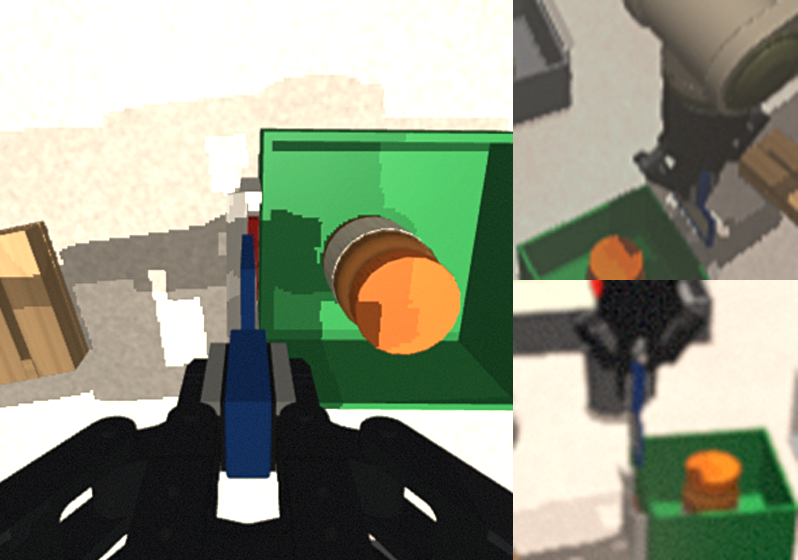

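Run:
```python
from h import *
c=pickle.load(open('pics/w5.pkl','rb'));im=c['image'][:,:,::-1]
h=cv2.cvtColor(im,cv2.COLOR_BGR2HSV)
b=cv2.inRange(h,(105,100,30),(130,255,255));g=cv2.inRange(h,(50,80,20),(85,255,255))
R=np.array(c['R']);t=np.array(c['t'])
def yp(u,v,y):
    d=R.T@np.array([(u-c['cx'])/c['fx'],(v-c['cy'])/c['fy'],1]);o=-R.T@t
    return o+d*(y-o[1])/d[1]
for v in range(172,245,8):
    x=np.nonzero(b[v,250:320])[0]+250
    if len(x):print(v,x.min(),x.max(),yp((x.min()+x.max()+1)/2-.5,v,213).round(1))
for v in list(range(100,180,12))+[200,215,230]:
    x=np.nonzero(g[v,270:])[0]+270
    print(v,x[0],plane(c,x[0]-.5,v,85).round(1))
```

```text
180 279 287 [598.1 213.  130.6]
188 279 287 [598.2 213.  146.5]
196 278 288 [598.2 213.  160.1]
204 278 288 [598.2 213.  171.9]
212 278 288 [598.3 213.  182.1]
220 278 288 [598.3 213.  191.1]
228 278 288 [598.3 213.  199.1]
236 279 288 [598.5 213.  206.2]
244 274 292 [598.3 213.  212.6]
100 293 [604.  253.2  85. ]
112 293 [604.  245.9  85. ]
124 292 [603.5 238.4  85. ]
136 293 [604.2 230.7  85. ]
148 294 [604.9 222.9  85. ]
160 293 [604.3 214.9  85. ]
172 292 [603.7 206.8  85. ]
200 292 [603.9 187.   85. ]
215 291 [603.3 176.   85. ]
230 291 [603.3 164.7  85. ]
```

```bash
python3 -m creep '[[[0.06,0,-0.4,0,0,0],[0.06,0,-0.8,0,0,0],[0.06,0,-1.1,0,0,0],[0.06,0,-1.3,0,0,0],[0.06,0,-1.4,0,0,0],[0.06,0,-1.5,0,0,0],[0.06,0,-1.6,0,0,0],[0.06,0,-1.7,0,0,0],[0.06,0,-1.8,0,0,0],[0.06,0,-1.9,0,0,0],[0.06,0,-1.9,0,0,0]]]'
```

```text
time_s: 6.25
eef_pos: [600.7, 180.1, 197.8]
ee_rot: [-0.0, 0.707, 0.707, -0.0]
force: [-0.1, 0.0, -0.2]
grip_width: 0.13
grip_force: 58.7
```

```bash
python3 -m creep '[[[-0.02,0,-0.1,0,0,0],[-0.02,0,-0.2,0,0,0],[-0.02,0,-0.3,0,0,0],[-0.02,0,-0.4,0,0,0],[-0.02,0,-0.5,0,0,0],[-0.02,0,-0.6,0,0,0],[-0.02,0,-0.7,0,0,0],[-0.02,0,-0.8,0,0,0],[-0.02,0,-0.86,0,0,0],[-0.02,0,-0.86,0,0,0]]]'
```

```text
time_s: 7.08
eef_pos: [600.3, 180.1, 176.5]
ee_rot: [-0.0, 0.707, 0.707, -0.0]
force: [-0.2, 0.3, -1.0]
grip_width: 0.135
grip_force: 58.7
```

```bash
python3 -m creep '[[[0,0,-0.08,0,0,0],[0,0,-0.16,0,0,0],[0,0,-0.24,0,0,0],[0,0,-0.32,0,0,0],[0,0,-0.38,0,0,0],[0,0,-0.44,0,0,0],[0,0,-0.48,0,0,0],[0,0,-0.48,0,0,0],[0,0,-0.48,0,0,0]]]'
```

```text
time_s: 7.83
eef_pos: [600.5, 180.1, 165.4]
ee_rot: [0.0, 0.707, 0.707, 0.0]
force: [-1.3, -1.0, 7.0]
grip_width: 0.136
grip_force: 59.6
```

```bash
python3 -m creep '[[[0,0,-0.04,0,0,0],[0,0,-0.08,0,0,0],[0,0,-0.1,0,0,0],[0,0,-0.12,0,0,0],[0,0,-0.12,0,0,0],[0,0,-0.12,0,0,0]]]'
python3 - <<'E'
from h import *
d=cap('side','d6');s=cap('scene','s6');a=cap('wrist','w6')
z=lambda i,x,y:cv2.resize(i[y:y+70,x:x+70,::-1],None,fx=4,fy=4,interpolation=2)
r=cv2.vconcat([z(s['image'],265,225),z(d['image'],265,125)])
w=a['image'][:,40:,::-1];w=cv2.copyMakeBorder(w,0,140,0,0,0)
cv2.imwrite('pics/z6.png',cv2.convertScaleAbs(cv2.hconcat([w[:560],r]),alpha=1.4))
E
```

```text
time_s: 8.33
eef_pos: [600.6, 180.2, 163.3]
ee_rot: [0.0, 0.707, 0.707, 0.0]
force: [-4.0, -1.0, 11.5]
grip_width: 0.134
grip_force: 60.6
```

View pics/z6.png

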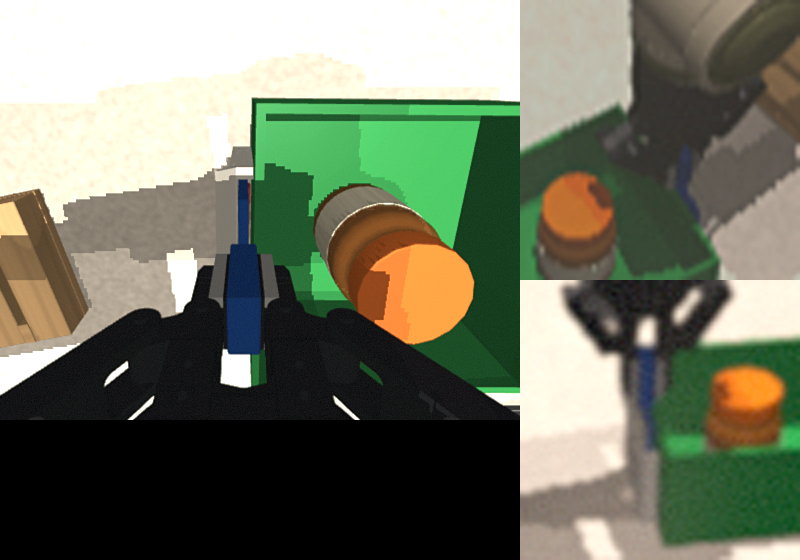

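The plate is behind the lip at (243,210) and the jar hasn't moved. I'll press a bit more to confirm it's on the stop.

```bash
python3 -m creep '[[[0,0,-0.03,0,0,0],[0,0,-0.06,0,0,0],[0,0,-0.06,0,0,0],[0,0,-0.06,0,0,0],[0,0,-0.06,0,0,0],[0,0,-0.06,0,0,0]]]'
```

```text
time_s: 8.98
eef_pos: [600.6, 180.2, 163.2]
ee_rot: [0.001, 0.707, 0.707, 0.001]
force: [-7.0, -1.7, 21.7]
grip_width: 0.134
grip_force: 61.9
```

```bash
python3 -m creep '[[[0,0,0,0,0,0],[0,0,0,0,0,0],[0,0,0,0,0,0],[0,0,0,0,0,0],[0,0,0,0,0,0],[0,0,0,0,0,0]]]' && python3 -c "
from rig import ctrl
print(ctrl.finish_job())"
```

```text
time_s: 9.48
eef_pos: [600.6, 180.2, 163.2]
ee_rot: [0.001, 0.707, 0.707, 0.001]
force: [-7.5, -1.6, 22.3]
grip_width: 0.13
grip_force: 61.9
the job is handed in; nothing more can be done
None
```

I pressed the holder home in the green tub, which holds the orange-lidded jar, and handed the job in at about 9.5 s with the arm still gripping it (about 62 N) and pressing down (about 22 N); the hand-in returned no verdict, so I don't have the judged result.

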